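Snap the squeegees into the clip rack in size order

TASK

Sort the three paint squeegees onto the clip rack by size: the smallest in the clips next to the rack's round knob, the largest next to the square end block, every blade on the side away from the robot, and the black band on each handle midway between its two clips. First lay all three loosely in the clip mouths in that order and let go of them; only then press each handle straight down until it snaps fully home. Do not disturb the two jars or the strip of paint pans.

Things in the scene. Friction and masses are not known exactly. Their poses are not given: they have to be found in the camera images.
- small: small squeegee: round beech handle 20 mm in diameter and a crossbar head 50 mm wide, 12 mm long, 20 mm thick, with a 50 x 14 x 6 mm black rubber blade in front of it; 131 mm long over all, about 80 g. It starts lying flat on the table. Origin on its underside right below the black band round the handle (near its balance point), 10 mm below the handle's axis; x along the handle towards the head, z up. Handle's butt end at x = -60, head from x = 45 to 57, blade to 71 mm
- medium: medium squeegee: round beech handle 20 mm in diameter and a crossbar head 66 mm wide, 12 mm long, 20 mm thick, with a 66 x 14 x 6 mm black rubber blade in front of it; 145 mm long over all, about 105 g. It starts lying flat on the table. Origin on its underside right below the black band round the handle (near its balance point), 10 mm below the handle's axis; x along the handle towards the head, z up. Handle's butt end at x = -72, head from x = 47 to 59, blade to 73 mm
- large: large squeegee: round beech handle 20 mm in diameter and a crossbar head 82 mm wide, 12 mm long, 20 mm thick, with a 82 x 14 x 6 mm black rubber blade in front of it; 161 mm long over all, about 130 g. It starts lying flat on the table. Origin on its underside right below the black band round the handle (near its balance point), 10 mm below the handle's axis; x along the handle towards the head, z up. Handle's butt end at x = -85, head from x = 50 to 62, blade to 76 mm
- small_mid (a point): point on the small squeegee's handle axis at the middle of its black band: the place to grip and to press
- medium_mid (a point): point on the medium squeegee's handle axis at the middle of its black band: the place to grip and to press
- large_mid (a point): point on the large squeegee's handle axis at the middle of its black band: the place to grip and to press
- small_head (a point): centre of the small squeegee's crossbar, on the handle's axis
- medium_head (a point): centre of the medium squeegee's crossbar, on the handle's axis
- large_head (a point): centre of the large squeegee's crossbar, on the handle's axis
- rack: clip rack, fixed: wooden base 110 (x) x 310 (y) x 10 mm, origin at the centre of its underside; x points away from the robot (within 0.2 rad), y along the row of three clip stations. Each station is a pair of upward-opening steel spring clips at x = -35 and +35 mm, 20 mm long each (50 mm gap between them), and takes one handle along x; any squeegee fits any station
- clip0 (a point): station 0, at y = -85 mm on the rack: point on the axis of a fully home handle, midway between the two clips, 40 mm above the table; axes as the rack's. The clip mouths of every station flare in a V 39 mm wide at the top, 62 mm above the table
- clip1 (a point): station 1, at y = 0 mm on the rack: point on the axis of a fully home handle, midway between the two clips, 40 mm above the table; axes as the rack's. In any station a handle laid in the mouths rests with its axis 57 mm above the table and stays there under its own weight
- clip2 (a point): station 2, at y = 85 mm on the rack: point on the axis of a fully home handle, midway between the two clips, 40 mm above the table; axes as the rack's. In any station, pressing the handle down midway with about 14 N (12 to 18) snaps it past the lips onto the saddles, axis 40 mm above the table
- knob: dark wooden carrying knob, 32 mm across, standing 76 mm tall on one end of the rack's base, 141 mm from its centre, fixed; it may be on either end. Origin at its foot
- stop: dark wooden square end block, 50 x 20 x 30 mm, fixed on the other end of the rack's base, 141 mm from its centre. Origin at its foot
- jar_a: glass drinking jar with a dark lid and a straw, 76 mm across, 120 mm tall (straw to 165 mm), a bystander; origin at the centre of its underside, z up
- jar_b: the same jar with a bright lid, a bystander; origin at the centre of its underside, z up
- pans: white strip of four paint pans, 50 x 150 x 14 mm, flat on the table, a bystander; origin at the centre of its underside

How it is judged:
By the outcome, as a careful person would: the job done as asked, in the order asked, and still so for the second after the job is handed in, with the robot touching nothing.
It also fails if it takes over 70 s, if anything falls off the work surface, if the arm or the gripper's body presses on something with over 40 N, if the wrist force passes 120 N, or if a joint passes its speed limit or range.

ROBOT

A 6-joint arm with a two-finger parallel gripper is mounted at the origin on the work surface. World frame = base frame: x ahead of the robot, y to its left, z up, the work surface at z = 0. Lengths are in mm, angles in rad, forces in N, time in s.
With the tool pointing down it reaches from about 350 to 975 mm from the base axis. Payload 7.1 kg.
Tool frame: the origin (TCP) lies midway between the tips of the shut fingers; the grasp point (between the pads) lies 19 mm behind it (ctrl.tcp_to_grasp is the distance from the TCP to the grasp point, in mm); z points along the fingers, y is the line along which they close (so a half turn about z gives the same grasp; the last joint's range is limited). The gripper opens to 88 mm and grips with 3 to 60 N. Pads are 20 mm wide; open, the fingers measure 115 mm over their backs; the gripper's body (75 mm by 178 mm) begins 61 mm behind the grasp point.
Start: joints at [-1.127, 0.423, 1.63, -0, 1.089, -0.019], TCP at [279.049, -559.229, 222.675] pointing down, gripper open.
Joint ranges: [-3, 3], [-0.9, 2.11], [0.09, 2.58], [-1.31, 4.45], [0.11, 2.69], [-2.54, 2.54]. Speed limits (rad/s): [2.39, 2.39, 3.01, 3.14, 3.14, 3.14].

INTERFACE

Orientations are given as a rotation vector (axis times angle).
In Python, from workcell import get_obs, cams, ticket, boxes_of, ctrl gives the robot as it stands.
- The arm moves only by the shell command python3 -m creep 'ROWS' [OPENING]. ROWS is JSON, one flat list of numbers, 4 for each row, row after row: the shift along the world's x, y, z in m, then the turn about the world's z in rad. In form: [tx, ty, tz, spin, tx, ty, tz, spin, ...]. A call has 1 to 10 rows; each row is the pose to reach, as a shift and turn from the pose commanded when the call began; what a row does not reach only later rows make up. A row lasts 1/12 s, in which the tool goes at most 41.7 mm and 7.16 degrees, less where a joint would pass 70% of its speed; a pose out of reach is approached as far as the arm can. A call with a gripper value outside its range is refused whole. OPENING is the opening, from 0 (shut) to 1 (fully open), set as the call begins (- or left out, the last holds). The fingers move at their own pace and stop on an object; the grip force is fixed at half the most. Time passes only in rows, so rows that repeat a pose let the fingers close. It gives the time, the measured TCP pose, the force, the opening and the grip force at its end, in the units of the state.
- get_obs(): the state, without advancing time (a new reading comes with each control period).
- cams.get_image(name): name is "side" or "top"; returns (picture, depth): 420x560x3 uint8, red, green, blue; 420x560 float32, mm along the optical axis (not along the pixel's ray), 0 where there is no reading.
- cams.get_calibration(name): a dict with "mtx" (3x3 intrinsics, pixels), "R" (3x3) and "t" (3): a world point X has camera coordinates R X + t. Camera axes: x right, y down, z forward; pixel columns grow to the right and rows downward; lengths in mm; the calibration is good to about 2 mm. A picture is of the moment at which its call begins. get_calibration takes no time and is no camera call.
- ticket.close_job(): hands the job in; it is judged then, once.
Trained networks look in the newest picture that a camera, given by its name, has taken for a name from the list of things; names that differ only in an ending like _2 or _b are one class to them, and where a whole thing is asked for, a point or a joint stands for the part that bears it (a point fixed in the world has none). Each returns a list of dicts, best first, with "score" (0 to 1); they miss things now and then, are a little off and sometimes report something else, mostly with a low value. They report only what shows in the picture. A call takes as long as a camera call.
- boxes_of(camera, target): "centre" ([column, row] in pixels, amid what is visible of it).
The state is a dict: "t": time; "qpos": joint angles; "qvel": joint speeds; "joint_torque": joint torques, N m; "ee_pos": TCP position; "orientation": TCP orientation; "ft_force": force on the tool from outside, world axes, zero at the start; "moment": the same for the moment, N m; "width": finger opening in mm; "grasp_force": force on a finger pad.
Only numpy, scipy, OpenCV 4.12 (cv2) and the standard library are available. Lean on these libraries where they do the work, as an engineer would, in place of code of your own. Each camera call takes 0.05 s, during which the arm holds its last target. There are 200 camera calls.

## Working session

There is one attempt and no reset: what is moved stays moved. The work goes in short steps, Python scripts to look and compute and a shell command to move; the robot and the scene stay as the last step left them, time stands still between calls to the robot, and variables do not carry over. Pictures are saved under pics/ and viewed, at most 10 in all, crops included, and the job is handed in when it is done.

```bash
mkdir -p pics; ls; python3 - <<'E'
from workcell import get_obs,cams,boxes_of
import cv2,numpy as np
for c in ("top","side"):
    p,d=cams.get_image(c); cv2.imwrite(f"pics/{c}0.png",p[:,:,::-1]); np.savez(f"{c}0.npz",p=p,d=d,**cams.get_calibration(c))
    k=cams.get_calibration(c); print(c,np.round(-k["R"].T@k["t"]),np.round(k["R"],2).tolist(),np.round(k["mtx"]).tolist())
print(get_obs())
E
```

```text
pics
top [ 333.   15. 1178.] [[0.01, -1.0, 0.02], [-0.98, -0.02, -0.19], [0.19, -0.02, -0.98]] [[516.0, 0.0, 285.0], [0.0, 516.0, 219.0], [0.0, 0.0, 1.0]]
side [ 454. 1093.  727.] [[-1.0, -0.09, -0.02], [-0.03, 0.54, -0.84], [0.08, -0.84, -0.54]] [[530.0, 0.0, 270.0], [0.0, 530.0, 204.0], [0.0, 0.0, 1.0]]
{'t': 0.1, 'qpos': array([-1.12702791e+00,  4.23758200e-01,  1.63060672e+00,  1.37597669e-05,
        1.08862030e+00, -1.89807103e-02]), 'qvel': array([-1.60955892e-05, -2.16063214e-04, -1.93461921e-03, -6.14885625e-05,
       -1.67128094e-03,  4.31375750e-05]), 'joint_torque': array([ 9.44642998e-04, -5.45610809e+01, -2.74324393e+01,  6.44757994e-02,
        1.87714101e-02, -5.40110761e-05]), 'ee_pos': array([ 278.82511983, -558.79040845,  221.98601878]), 'orientation': array([-3.05655059e+00, -7.20093915e-01,  4.42209737e-04]), 'ft_force': array([0.22676854, 0.16886034, 0.6259254 ]), 'moment': array([ 0.0033331 , -0.05376232, -0.02300793]), 'grasp_force': 0.0, 'width': 87.5942758445002}
```

View pics/top0.png

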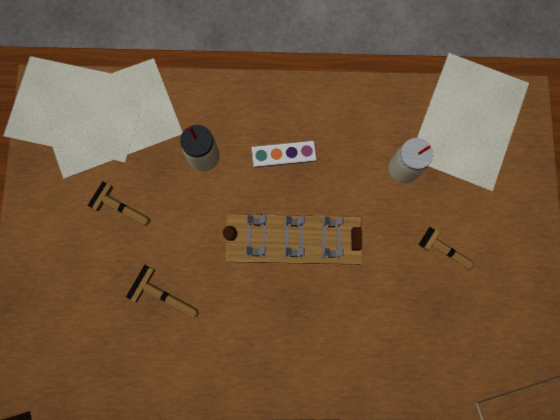

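View pics/side0.png

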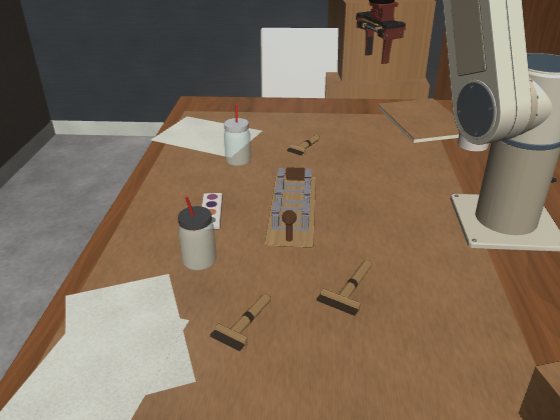

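The top view shows the small squeegee (450,253) at right, medium (120,207) and large (165,293) at left. The knob is on the rack's left, +y, end (230,233) and the block on the right (356,239). So small goes to clip2, medium to clip1 and large to clip0.

```bash
cat > h.py <<'E'
import numpy as np,cv2
def load(f):
    z=np.load(f); return z["p"],z["d"],z
def world(d,k):
    v,u=np.mgrid[:d.shape[0],:d.shape[1]].astype(float)
    c=np.stack([(u-k["mtx"][0,2])/k["mtx"][0,0]*d,(v-k["mtx"][1,2])/k["mtx"][1,1]*d,d],-1)
    return (c-k["t"])@k["R"]
def plane(uv,z,k):
    r=(np.linalg.inv(k["mtx"])@np.c_[uv,np.ones(len(uv))].T).T@k["R"]
    o=-k["R"].T@k["t"]; return o+r*((z-o[2])/r[:,2])[:,None]
E
python3 - <<'E'
from h import *
p,d,k=load("top0.npz"); W=world(d,k)
print("table z",np.median(W[300:400,250:400,2]))
hsv=cv2.cvtColor(p,cv2.COLOR_RGB2HSV)
for n,(u0,v0,u1,v1) in dict(small=(410,220,480,278),medium=(80,175,160,232),large=(118,258,205,325)).items():
    w=W[v0:v1,u0:u1]; m=w[...,2]>6
    uv=np.argwhere(m)[:,::-1]+[u0,v0]; V=hsv[v0:v1,u0:u1,2][m]
    P=plane(uv,14,k)[:,:2]
    dark=V<45
    # axis from the bright handle + band: iterate: line through pts within 9mm
    c=P.mean(0); a=np.linalg.svd(P-c)[2][0]; 
    for _ in range(5):
        s=(P-c)@a; t=(P-c)@[-a[1],a[0]]
        q=(abs(t)<14)
        c=P[q].mean(0); a=np.linalg.svd(P[q]-c)[2][0]
    s=(P-c)@a; t=(P-c)@[-a[1],a[0]]
    wide=abs(t)>18
    if s[wide].mean()<0: a=-a; s=-s
    bl=s[q].max(); 
    b=dark&(abs(t)<10)&(s<bl-40); B=P[b].mean(0)
    sb=((B-c)@a)
    print(n,"yaw",np.arctan2(a[1],a[0]).round(3),"band",B.round(1),b.sum(),"on axis",(c+a*sb).round(1),"butt",(s.min()-sb).round(1),"tip",(bl-sb).round(1), "zmax",np.percentile(w[...,2],99).round(1))
    print("  band s-range",(s[b]-sb).min().round(1),(s[b]-sb).max().round(1))
# rack base
w=W[195:285,210:380]; m=((w[...,2]>5)&(w[...,2]<15)).astype(np.uint8)
uv=np.argwhere(m)[:,::-1]+[210,195]
P=plane(uv,10,k)[:,:2].astype(np.float32); r=cv2.minAreaRect(P); print("rack",r,m.sum())
z=w[...,2]; hi=z>45; n,l,st,ce=cv2.connectedComponentsWithStats(hi.astype(np.uint8))
for i in range(1,n):
    if st[i,4]>8: print("hi",w[l==i].mean(0).round(1),np.ptp(w[l==i],axis=0).round(0),st[i,4])
for n,(u0,v0,u1,v1) in dict(ja=(170,115,230,180),jb=(380,130,445,190),pans=(245,135,322,172)).items():
    w=W[v0:v1,u0:u1]; q=w[w[...,2]>8]; print(n,np.median(q,0).round(),q.min(0).round(),q.max(0).round())
E
```

```text
table z 0.8845875407443715
small yaw 1.018 band [ 493.8 -368.1] 61 on axis [ 493.6 -367.9] butt -94.8 tip 83.1 zmax 24.0
  band s-range -26.7 43.1
medium yaw 1.089 band [575.9 370.6] 38 on axis [575.6 370.8] butt -93.0 tip 93.3 zmax 22.6
  band s-range -5.7 5.6
large yaw 1.096 band [391.9 292.2] 86 on axis [391.6 292.4] butt -121.4 tip 83.3 zmax 22.9
  band s-range -40.9 39.1
rack ((508.87811279296875, -29.552047729492188), (206.5630645751953, 392.85467529296875), 1.0075335502624512) 4978
hi [544.9  72.1  56.9] [16. 13. 16.] 54
hi [540.2  43.3  78.4] [ 220.   36. 1130.] 53
hi [544.3 -13.1  57.4] [18. 12. 20.] 49
hi [540.4 -39.7  76.9] [ 221.   62. 1133.] 54
hi [544.  -97.4  56.5] [18. 13. 19.] 49
hi [ 544.3 -125.8   56.6] [18. 15. 18.] 64
hi [506.8 112.1  94.2] [ 192.  114. 1111.] 178
hi [472.3 -12.1  77.4] [ 151.   34. 1133.] 56
hi [469.8  70.   97.1] [ 150.   64. 1131.] 55
hi [474.8  44.3  56.7] [18. 14. 18.] 56
hi [474.6 -40.7  57.2] [18. 13. 15.] 53
hi [474.4 -97.1  56.7] [18. 12. 17.] 50
hi [ 474.2 -125.4   56.4] [18. 14. 17.] 60
ja [689. 182. 118.] [333.  15.   8.] [ 796.  269. 1178.]
jb [ 672. -277.  118.] [ 333. -384.    8.] [ 775.   15. 1178.]
pans [711.  -1.  14.] [333. -77.   8.] [ 753.   74. 1178.]
```

```bash
python3 - <<'E'
from h import *
p,d,k=load("top0.npz"); W=world(d,k); W[d==0]=np.nan
hsv=cv2.cvtColor(p,cv2.COLOR_RGB2HSV)
for n,(u0,v0,u1,v1) in dict(small=(410,220,480,278),medium=(80,175,160,232),large=(118,258,205,325)).items():
    w=W[v0:v1,u0:u1]; m=((w[...,2]>6)&(w[...,2]<40)).astype(np.uint8)
    nn,l,st,_=cv2.connectedComponentsWithStats(m); m=l==1+st[1:,4].argmax()
    uv=np.argwhere(m)[:,::-1]+[u0,v0]; V=hsv[v0:v1,u0:u1,2][m]
    P=plane(uv,15,k)[:,:2]
    q=np.ones(len(P),bool)
    c=P.mean(0); a=np.linalg.svd(P-c)[2][0]
    s=(P-c)@a; t=(P-c)@[-a[1],a[0]]
    if s[abs(t)>16].mean()<0: a=-a; s=-s
    for _ in range(6):
        s=(P-c)@a; t=(P-c)@[-a[1],a[0]]
        q=(abs(t)<16)&(s<s.max()-32)
        c=P[q].mean(0); a2=np.linalg.svd(P[q]-c)[2][0]; a=a2*np.sign(a2@a)
    s=(P-c)@a; t=(P-c)@[-a[1],a[0]]
    b=(V<50)&(abs(t)<9)&(s<s.max()-45)&(s>s.min()+25); sb=s[b].mean()
    print(n,"yaw",np.arctan2(a[1],a[0]).round(3),"on axis",(c+a*sb).round(1),"n",b.sum(),"butt",(s.min()-sb).round(1),"tip",(s.max()-sb).round(1),"range",(s[b]-sb).min().round(1),(s[b]-sb).max().round(1))
w=W[195:285,210:380]
z=w[...,2]; hi=(z>45)&(z<100); n,l,st,ce=cv2.connectedComponentsWithStats(hi.astype(np.uint8),connectivity=4)
C=[]
for i in range(1,n):
    if st[i,4]>8: q=w[l==i]; C.append(q.mean(0)); print("hi",q.mean(0).round(1),np.ptp(q,axis=0).round(0),st[i,4])
E
```

```text
small yaw 1.008 on axis [ 482.3 -385.9] n 38 butt -58.6 tip 72.6 range -5.6 6.0
medium yaw 1.092 on axis [575.4 370.5] n 38 butt -75.4 tip 72.1 range -5.7 5.6
large yaw 1.099 on axis [374.7 259.5] n 47 butt -83.8 tip 75.8 range -57.4 8.9
hi [544.9  72.1  56.9] [16. 13. 16.] 54
hi [544.2  43.8  57.3] [18. 14. 18.] 52
hi [544.3 -13.1  57.4] [18. 12. 20.] 49
hi [544.4 -40.8  56.1] [18. 13. 21.] 53
hi [544.  -97.4  56.5] [18. 13. 19.] 49
hi [ 544.3 -125.8   56.6] [18. 15. 18.] 64
hi [508.7 113.2  81.9] [30. 30. 23.] 176
hi [474.9  72.   56.3] [18. 13. 17.] 53
hi [474.8  44.3  56.7] [18. 14. 18.] 56
hi [474.8 -12.6  57.4] [18. 14. 21.] 55
hi [474.6 -40.7  57.2] [18. 13. 15.] 53
hi [474.4 -97.1  56.7] [18. 12. 17.] 50
hi [ 474.2 -125.4   56.4] [18. 14. 17.] 60
```

```bash
python3 -m creep '[0.204,0.174,-0.14,0.545,0.204,0.174,-0.14,0.545,0.204,0.174,-0.14,0.545,0.204,0.174,-0.14,0.545,0.204,0.174,-0.14,0.545,0.204,0.174,-0.14,0.545,0.204,0.174,-0.14,0.545,0.204,0.174,-0.14,0.545,0.204,0.174,-0.14,0.545,0.204,0.174,-0.14,0.545]' 0.7
```

```text
t: 0.93
ee_pos: [482.8, -385.0, 82.4]
orientation: [-2.749, -1.519, 0.001]
ft_force: [0.5, -0.2, -0.2]
width: 60.9
grasp_force: 0.0
```

```bash
python3 -m creep '[0,0,-0.04,0,0,0,-0.07,0,0,0,-0.0795,0,0,0,-0.0795,0]' 0.7; python3 -m creep '[0,0,0,0,0,0,0,0,0,0,0,0,0,0,0,0,0,0,0,0,0,0,0,0]' 0.1; python3 -m creep '[0,0,0.03,0,0,0,0.07,0,0,0,0.11,0,0,0,0.15,0,0,0,0.15,0]'
```

```text
t: 1.27
ee_pos: [481.1, -386.1, 2.2]
orientation: [-2.751, -1.513, 0.002]
ft_force: [-0.3, 0.1, 0.2]
width: 61.4
grasp_force: 0.0
t: 1.77
ee_pos: [483.3, -385.4, 3.7]
orientation: [2.75, 1.517, 0.0]
ft_force: [-0.0, 0.4, -0.2]
width: 24.6
grasp_force: 0.0
t: 2.18
ee_pos: [486.8, -388.1, 161.5]
orientation: [2.741, 1.511, 0.007]
ft_force: [0.4, -0.1, 0.8]
width: 9.1
grasp_force: 0.0
```

The fingers hadn't finished closing before the lift. I'll measure where the squeegee is now.

```bash
cat > see.py <<'E'
from h import *
from workcell import cams
def shot(tag):
    p,d=cams.get_image("top"); np.savez(f"{tag}.npz",p=p,d=d,**cams.get_calibration("top")); cv2.imwrite(f"pics/{tag}.png",p[:,:,::-1])
    return load(f"{tag}.npz")
E
python3 - <<'E'
from see import *
p,d,k=shot("a1")
cv2.imwrite("pics/a1c.png",cv2.resize(p[190:300,380:520,::-1],None,fx=4,fy=4))
E
python3 -m creep '[0,0,0,0]' 0.7
```

```text
t: 2.32
ee_pos: [483.3, -385.3, 154.1]
orientation: [2.749, 1.516, 0.001]
ft_force: [0.5, 0.4, -1.4]
width: 13.0
grasp_force: 0.0
```

View pics/a1c.png

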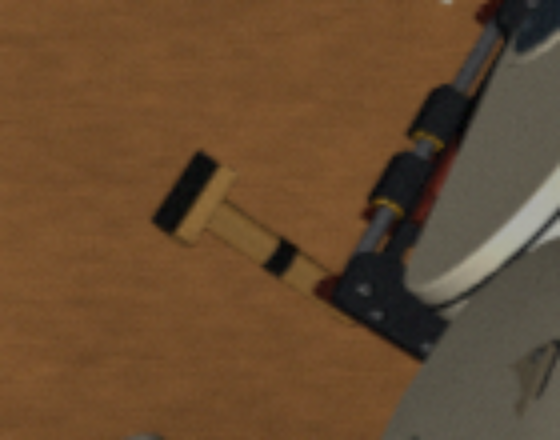

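The squeegee still lies flat, with its band near pixel (450,254), about where it was. I'll compare it with the first picture numerically.

```bash
python3 - <<'E'
from h import *
for f in("top0.npz","a1.npz"):
    p,d,k=load(f); g=p.max(2)
    for (u0,v0,u1,v1) in((443,247,457,260),(415,225,438,250)):
        y,x=np.nonzero(g[v0:v1,u0:u1]<50); print(f,x.mean()+u0,y.mean()+v0,len(x))
E
python3 -m creep '[0,0,-0.04,0,0,0,-0.08,0,0,0,-0.12,0,0,0,-0.149,0,0,0,-0.15,0,0,0,-0.15,0,0,0,-0.15,0,0,0,-0.15,0]' 0.7
```

```text
top0.npz 450.9761904761905 252.35714285714286 42
top0.npz 426.27906976744185 236.90697674418604 129
a1.npz 449.9 254.05 40
a1.npz 425.63358778625957 237.793893129771 131
t: 2.98
ee_pos: [481.9, -384.3, 1.7]
orientation: [-2.749, -1.516, 0.002]
ft_force: [0.2, -0.2, 0.6]
width: 61.0
grasp_force: 0.0
```

```bash
python3 -m creep '[-0.002,0.001,0,0,-0.003,0.002,0,0,-0.003,0.002,0,0,-0.003,0.002,0,0,-0.003,0.002,0,0,-0.003,0.002,0,0,-0.003,0.002,0,0,-0.003,0.002,0,0,-0.003,0.002,0,0]' 0.1; python3 -m creep '[0,0,0,0,0,0,0,0,0,0,0,0,0,0,0,0,0,0,0,0]'
```

```text
t: 3.73
ee_pos: [480.1, -383.3, 3.3]
orientation: [2.751, 1.517, 0.0]
ft_force: [-0.3, 0.3, 1.1]
width: 19.2
grasp_force: 29.8
t: 4.15
ee_pos: [480.2, -383.3, 3.3]
orientation: [2.751, 1.517, 0.0]
ft_force: [-0.4, 0.2, 2.3]
width: 19.7
grasp_force: 29.8
```

```bash
python3 -m creep '[0,0,0.03,0,0,0,0.07,0,0,0,0.11,0,0,0,0.15,0,0,0,0.15,0]'; python3 -m creep '[0.003,0.04,0,-0.1,0.006,0.08,0,-0.2,0.009,0.12,0,-0.3,0.012,0.16,0,-0.4,0.015,0.2,0,-0.5,0.018,0.24,0,-0.6,0.021,0.28,0,-0.7,0.024,0.32,0,-0.8,0.027,0.36,0,-0.9,0.031,0.4,0,-1.008]';  python3 -m creep '[0,0.035,0,0,0,0.041,0,0,0,0.041,0,0,0,0.041,0,0]'; python3 - <<'E'
from see import *
p,d,k=shot("b1")
cv2.imwrite("pics/b1c.png",cv2.resize(p[150:290,180:400,::-1],None,fx=3,fy=3))
E
```

```text
t: 4.57
ee_pos: [483.6, -386.1, 161.0]
orientation: [2.741, 1.511, 0.007]
ft_force: [1.6, -1.1, -0.2]
width: 19.4
grasp_force: 29.8
t: 5.4
ee_pos: [510.2, 18.0, 152.6]
orientation: [-3.142, 0.005, 0.001]
ft_force: [0.2, -0.9, -0.0]
width: 19.2
grasp_force: 29.7
t: 5.73
ee_pos: [510.6, 56.9, 152.7]
orientation: [3.141, 0.005, -0.001]
ft_force: [0.0, -0.2, -1.6]
width: 19.6
grasp_force: 29.8
```

View pics/b1c.png

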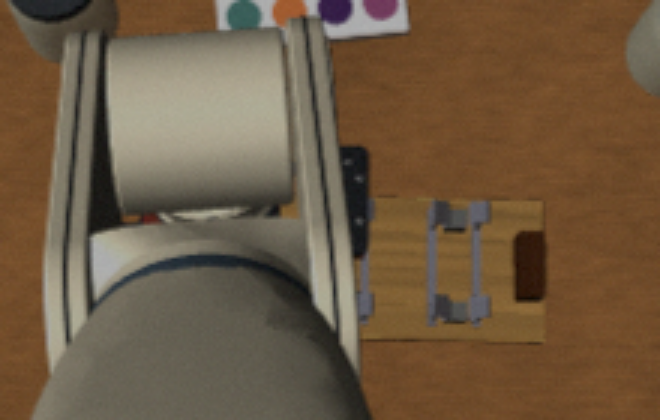

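The arm hides the grip from the top camera, so I'll use the side camera.

```bash
python3 -m creep '[0.001,0.001,-0.04,0,0.001,0.001,-0.06,0,0.001,0.001,-0.06,0,0.001,0.001,-0.06,0]'; python3 - <<'E'
from see import *
p,d=cams.get_image("side"); np.savez("b2s.npz",p=p,d=d,**cams.get_calibration("side"))
cv2.imwrite("pics/b2s.png",cv2.resize(p[80:260,200:380,::-1],None,fx=3.3,fy=3.3))
E
```

```text
t: 6.12
ee_pos: [511.2, 56.5, 92.5]
orientation: [3.141, -0.0, -0.004]
ft_force: [-0.0, 0.4, -0.8]
width: 19.2
grasp_force: 29.8
```

View pics/b2s.png

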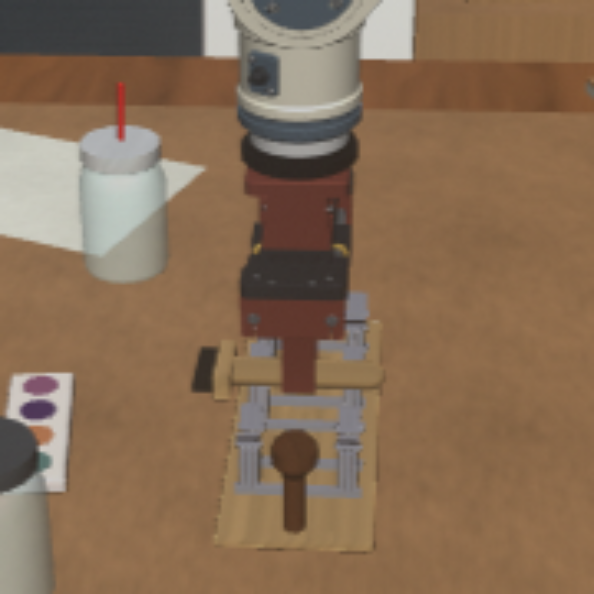

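```bash
python3 - <<'E'
from h import *
p,d,k=load("b2s.npz")
uv=np.array([[194,369],[216,371],[383,373],[298,374]])/3.3+[200,80]
r=(np.linalg.inv(k["mtx"])@np.c_[uv,np.ones(4)].T).T@k["R"]; o=-k["R"].T@k["t"]
print((o+r*((58-o[1])/r[:,1])[:,None]).round(1))
E
```

```text
[[582.4  58.  101.2]
 [567.1  58.  100.1]
 [451.4  58.  102.4]
 [510.   58.   99.6]]
```

```bash
python3 -m creep '[0,0,-0.02,0,0,0,-0.034,0,0,0,-0.038,0,0,0,-0.04,0,0,0,-0.042,0,0,0,-0.043,0,0,0,-0.043,0,0,0,-0.043,0]'
```

```text
t: 6.83
ee_pos: [513.2, 58.5, 51.7]
orientation: [-3.141, -0.003, -0.004]
ft_force: [-1.6, 3.6, 6.5]
width: 19.3
grasp_force: 29.8
```

```bash
python3 -m creep '[-0.001,0.001,0.001,0,-0.001,0.001,0.001,0,-0.001,0.001,0.001,0]' ; python3 -m creep '[0,0,0,0,0,0,0,0,0,0,0,0,0,0,0,0,0,0,0,0,0,0,0,0]' 0.38; python3 -m creep '[0,0,0.02,0,0,0,0.05,0,0,0,0.08,0,0,0,0.12,0,0,0.02,0.15,0.1,0,0.06,0.15,0.2,0,0.1,0.15,0.3,0,0.14,0.15,0.4,0,0.18,0.15,0.5,0,0.22,0.15,0.6]'
```

```text
t: 7.08
ee_pos: [511.3, 59.0, 51.6]
orientation: [3.142, 0.003, 0.001]
ft_force: [-0.7, 1.1, 1.9]
width: 19.6
grasp_force: 29.8
t: 7.58
ee_pos: [510.9, 59.0, 51.1]
orientation: [3.142, 0.003, -0.0]
ft_force: [0.0, 0.2, -0.6]
width: 33.6
grasp_force: 0.0
t: 8.42
ee_pos: [510.6, 280.8, 201.4]
orientation: [2.998, 0.938, 0.0]
ft_force: [0.4, 0.1, 0.8]
width: 33.1
grasp_force: 0.0
```

```bash
python3 -m creep '[0.02,0.03,0,0.12,0.04,0.06,0,0.24,0.064,0.09,-0.02,0.36,0.064,0.09,-0.06,0.486,0.064,0.09,-0.1,0.486,0.064,0.09,-0.12,0.486,0.064,0.09,-0.12,0.486,0.064,0.09,-0.12,0.486]' 0.6; python3 -m creep '[0,0,-0.04,0,0,0,-0.07,0,0,0,-0.078,0,0,0,-0.078,0,0,0,-0.078,0,0,0,-0.078,0]'; python3 -m creep '[0,0,0,0,0,0,0,0,0,0,0,0,0,0,0,0,0,0,0,0,0,0,0,0,0,0,0,0,0,0,0,0,0,0,0,0,0,0,0,0]' 0.1;
```

```text
t: 9.08
ee_pos: [574.3, 368.6, 80.0]
orientation: [2.688, 1.626, -0.005]
ft_force: [0.3, 0.2, 1.5]
width: 52.4
grasp_force: 0.0
t: 9.58
ee_pos: [576.8, 370.1, 6.1]
orientation: [-2.688, -1.626, -0.007]
ft_force: [-0.1, 0.2, 0.6]
width: 52.8
grasp_force: 0.0
t: 10.42
ee_pos: [575.1, 369.0, 3.4]
orientation: [2.688, 1.626, 0.0]
ft_force: [-1.1, -0.5, 4.6]
width: 19.0
grasp_force: 30.0
```

```bash
python3 -m creep '[0,0,0.03,0,0,0,0.07,0,0,0,0.11,0,0,0,0.15,0,-0.02,0,0.16,0,-0.05,0,0.16,0,-0.0645,-0.03,0.16,0,-0.0645,-0.06,0.16,0]'; python3 -m creep '[0,-0.04,0,-0.12,0,-0.08,0,-0.24,0,-0.12,0,-0.36,0,-0.16,0,-0.48,0,-0.2,0,-0.6,0,-0.24,0,-0.72,0,-0.28,0,-0.84,0,-0.32,0,-0.96,0,-0.3366,0,-1.088,0,-0.3366,0,-1.088]'; python3 -m creep '[0,0,-0.04,0,0,0,-0.07,0,0,0,-0.07,0,0,0,-0.07,0,0,0,-0.07,0]'; python3 - <<'E'
from see import *
p,d=cams.get_image("side"); np.savez("c2s.npz",p=p,d=d,**cams.get_calibration("side"))
cv2.imwrite("pics/c2s.png",cv2.resize(p[100:250,210:360,::-1],None,fx=4,fy=4))
E
```

```text
t: 11.08
ee_pos: [507.0, 309.1, 162.8]
orientation: [-2.685, -1.63, 0.003]
ft_force: [1.4, -0.4, -1.7]
width: 19.4
grasp_force: 30.0
t: 11.92
ee_pos: [510.3, -30.9, 162.9]
orientation: [3.141, -0.016, -0.0]
ft_force: [0.5, -0.2, -1.4]
width: 19.4
grasp_force: 30.0
t: 12.33
ee_pos: [511.1, -27.0, 94.0]
orientation: [-3.142, -0.002, -0.001]
ft_force: [0.7, 0.3, -1.5]
width: 19.4
grasp_force: 30.0
```

View pics/c2s.png

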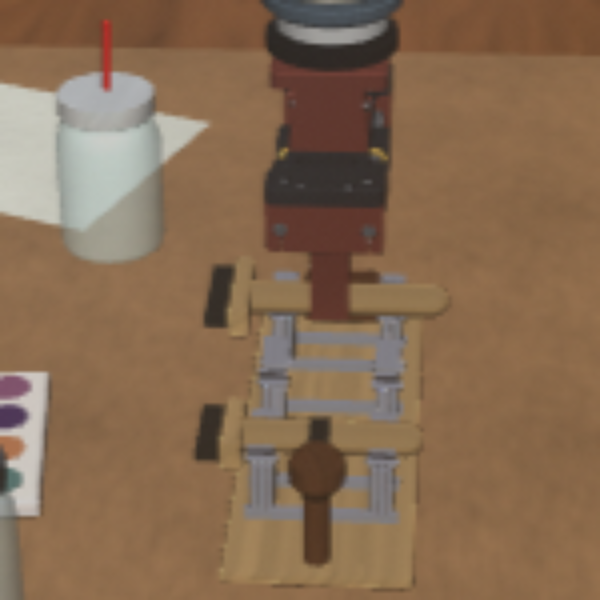

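The small squeegee lies loose in its clip mouths (crop row ~436). The medium one is held over clip1, with its blade tip at crop (205,296) and butt at (448,301).

```bash
python3 - <<'E'
from h import *
p,d,k=load("c2s.npz")
uv=np.array([[205,296],[449,301],[330,300],[196,432],[422,438],[320,432]])/4+[210,100]
r=(np.linalg.inv(k["mtx"])@np.c_[uv,np.ones(6)].T).T@k["R"]; o=-k["R"].T@k["t"]
Y=np.array([-27]*3+[58]*3)
print((o+r*((Y-o[1])/r[:,1])[:,None]).round(1))
E
```

```text
[[585.4 -27.  100.6]
 [437.8 -27.  101.5]
 [509.4 -27.  100.1]
 [583.3  58.   57. ]
 [451.5  58.   57.8]
 [510.7  58.   59.7]]
```

```bash
python3 -m creep '[0,0.001,-0.02,0,0,0.001,-0.034,0,0,0.001,-0.038,0,0,0.001,-0.04,0,0,0.001,-0.041,0,0,0.001,-0.042,0,0,0.001,-0.042,0,0,0.001,-0.042,0]'; python3 -m creep '[0,0,0,0,0,0,0,0,0,0,0,0,0,0,0,0,0,0,0,0,0,0,0,0]' 0.38;  python3 -m creep '[0,0,0.03,0,0,0,0.07,0,0,0,0.11,0,0,0,0.15,0,-0.02,0.04,0.15,0.12,-0.04,0.08,0.15,0.24,-0.06,0.12,0.15,0.36,-0.08,0.16,0.15,0.48,-0.1,0.2,0.15,0.6,-0.12,0.24,0.15,0.72]'
```

```text
t: 13.05
ee_pos: [511.4, -26.5, 52.0]
orientation: [-3.142, 0.0, -0.003]
ft_force: [0.5, 0.7, 2.9]
width: 19.4
grasp_force: 30.0
t: 13.55
ee_pos: [510.4, -26.6, 51.1]
orientation: [-3.142, 0.0, 0.0]
ft_force: [0.2, -0.1, -0.0]
width: 33.4
grasp_force: 0.0
t: 14.38
ee_pos: [397.5, 198.4, 201.4]
orientation: [2.937, 1.114, 0.001]
ft_force: [0.3, 0.3, 0.1]
width: 33.2
grasp_force: 0.0
```

```bash
python3 -m creep '[0,0,0,0,0,0,0,0]' 0.6; python3 -c "
from workcell import get_obs;o=get_obs();print(o['ee_pos'],o['qpos'])"
```

```text
t: 14.55
ee_pos: [397.6, 198.8, 201.2]
orientation: [2.938, 1.113, 0.0]
ft_force: [0.2, -0.1, -0.0]
width: 43.6
grasp_force: 0.0
[397.58817874 198.78932613 201.23922803] [ 4.36907814e-01  1.87256171e-01  2.03242524e+00 -7.87840536e-05
  9.21870772e-01  1.28326961e+00]
```

```bash
python3 -m creep '[-0.01,0.03,0,0.12,-0.0225,0.0615,-0.02,0.24,-0.0225,0.0615,-0.06,0.36,-0.0225,0.0615,-0.1,0.374,-0.0225,0.0615,-0.12,0.374,-0.0225,0.0615,-0.12,0.374,-0.0225,0.0615,-0.12,0.374,-0.0225,0.0615,-0.12,0.374,-0.0225,0.0615,-0.12,0.374]' 0.6; python3 -m creep '[0,0,-0.04,0,0,0,-0.07,0,0,0,-0.078,0,0,0,-0.078,0,0,0,-0.078,0,0,0,-0.078,0]'
```

```text
t: 15.3
ee_pos: [377.8, 258.7, 82.8]
orientation: [-2.685, -1.632, -0.005]
ft_force: [0.8, 0.7, 0.1]
width: 52.8
grasp_force: 0.0
t: 15.8
ee_pos: [377.3, 259.2, 4.8]
orientation: [-2.683, -1.634, -0.004]
ft_force: [0.4, -0.5, 0.8]
width: 52.9
grasp_force: 0.0
```

```bash
python3 -m creep '[0,0,0,0,0,0,0,0,0,0,0,0,0,0,0,0,0,0,0,0,0,0,0,0,0,0,0,0,0,0,0,0,0,0,0,0,0,0,0,0]' 0.1;  python3 -m creep '[0,0,0.03,0,0,0,0.07,0,0,0,0.11,0,0,0,0.15,0,0,0,0.16,0,0,0,0.16,0]'; python3 -m creep '[0.014,-0.037,0,-0.11,0.028,-0.074,0,-0.22,0.042,-0.111,0,-0.33,0.056,-0.148,0,-0.44,0.07,-0.185,0,-0.55,0.084,-0.222,0,-0.66,0.098,-0.259,0,-0.77,0.112,-0.296,0,-0.88,0.126,-0.333,0,-0.99,0.1354,-0.36,0,-1.099]'; python3 -m creep '[0,0,0,0,0,0,0,0]'
```

```text
t: 16.63
ee_pos: [376.2, 258.6, 3.4]
orientation: [-2.683, -1.634, 0.0]
ft_force: [-0.9, 0.7, 5.3]
width: 19.3
grasp_force: 29.9
t: 17.13
ee_pos: [377.9, 259.6, 166.0]
orientation: [-2.683, -1.634, -0.01]
ft_force: [-0.3, -0.1, -1.9]
width: 19.5
grasp_force: 29.9
t: 17.97
ee_pos: [511.2, -104.2, 160.6]
orientation: [-3.141, 0.019, 0.005]
ft_force: [0.7, 0.8, -1.0]
width: 19.1
grasp_force: 29.9
t: 18.13
ee_pos: [510.4, -102.6, 160.5]
orientation: [-3.141, 0.012, 0.006]
ft_force: [0.2, 0.8, -1.2]
width: 19.4
grasp_force: 29.9
```

```bash
python3 -m creep '[0,-0.008,0,0.008,0,-0.008,-0.03,0.008,0,-0.008,-0.06,0.008,0,-0.008,-0.068,0.008,0,-0.008,-0.068,0.008,0,-0.008,-0.068,0.008]'; python3 - <<'E'
from see import *
p,d=cams.get_image("side"); np.savez("e2s.npz",p=p,d=d,**cams.get_calibration("side"))
cv2.imwrite("pics/e2s.png",cv2.resize(p[100:250,210:360,::-1],None,fx=4,fy=4))
E
```

```text
t: 18.63
ee_pos: [511.2, -108.8, 95.0]
orientation: [-3.141, -0.007, 0.002]
ft_force: [-0.0, -0.7, -1.7]
width: 19.1
grasp_force: 29.9
```

View pics/e2s.png

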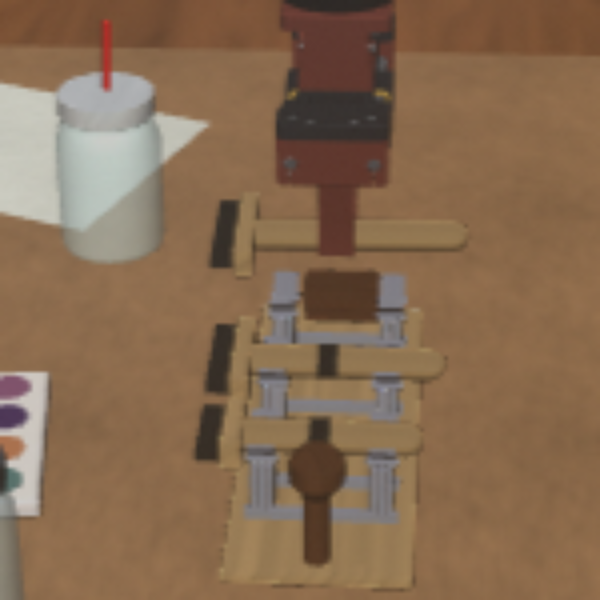

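The small and medium squeegees are laid, with bands at crop (320,430) and (328,358). The large one hangs over clip0, tip at (212,234) and butt at (468,237).

```bash
python3 - <<'E'
from h import *
p,d,k=load("e2s.npz")
uv=np.array([[211,234],[468,237],[337,236],[207,358],[446,364],[328,358]])/4+[210,100]
r=(np.linalg.inv(k["mtx"])@np.c_[uv,np.ones(6)].T).T@k["R"]; o=-k["R"].T@k["t"]
Y=np.array([-110]*3+[-27]*3)
print((o+r*((Y-o[1])/r[:,1])[:,None]).round(1))
E
python3 -m creep '[0,-0.0015,-0.02,0,0,-0.0015,-0.034,0,0,-0.0015,-0.038,0,0,-0.0015,-0.04,0,0,-0.0015,-0.041,0,0,-0.0015,-0.042,0,0,-0.0015,-0.042,0,0,-0.0015,-0.042,0]'
```

```text
[[ 590.  -110.    99.7]
 [ 426.2 -110.   101.9]
 [ 509.3 -110.   100.4]
 [ 585.4  -27.    56.7]
 [ 438.1  -27.    57.3]
 [ 510.5  -27.    59.2]]
t: 19.35
ee_pos: [512.0, -111.1, 53.8]
orientation: [3.141, 0.005, 0.002]
ft_force: [-0.3, -0.1, -1.6]
width: 19.3
grasp_force: 29.9
```

```bash
python3 -m creep '[-0.002,0,-0.001,0,-0.002,0,-0.002,0,-0.002,0,-0.003,0,-0.002,0,-0.003,0,-0.002,0,-0.003,0]'; python3 -m creep '[0,0,0,0,0,0,0,0,0,0,0,0,0,0,0,0,0,0,0,0,0,0,0,0]' 0.38; python3 -m creep '[0,0,0.02,0,0,0,0.03,0,0,0,0.06,0,0,0,0.1,0,0,0,0.1,0,0,0,0.1,0,0,0,0.1,0,0,0,0.1,0,0,0,0.1,0,0,0,0.1,0]' 0
```

```text
t: 19.77
ee_pos: [509.6, -110.5, 50.7]
orientation: [-3.141, -0.003, -0.0]
ft_force: [-1.9, 4.1, 7.2]
width: 19.3
grasp_force: 29.9
t: 20.27
ee_pos: [509.6, -111.0, 50.1]
orientation: [-3.142, -0.004, 0.0]
ft_force: [-0.2, 0.7, 0.4]
width: 33.5
grasp_force: 0.0
t: 21.1
ee_pos: [508.9, -110.8, 149.0]
orientation: [-3.141, -0.004, 0.004]
ft_force: [0.6, 0.1, 0.3]
width: 0.5
grasp_force: 0.0
```

```bash
python3 - <<'E'
from see import *
p,d=cams.get_image("side"); np.savez("f2s.npz",p=p,d=d,**cams.get_calibration("side"))
cv2.imwrite("pics/f2s.png",cv2.resize(p[100:250,210:360,::-1],None,fx=4,fy=4))
E
```

```text
(no output)
```

View pics/f2s.png

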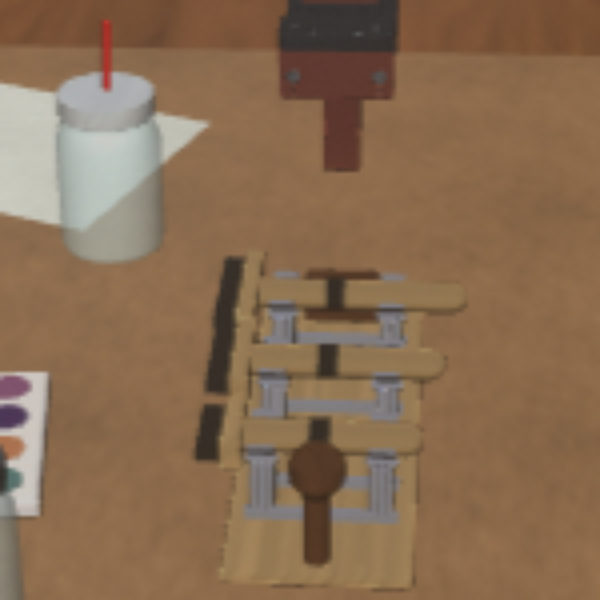

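All three lie loose in the mouths in the right order. The bands at crop (335,292), (328,358) and (320,430) are each close to midway between their clips. Now I'll press the large one.

```bash
python3 -m creep '[0.001,0,-0.04,0,0.001,0,-0.07,0,0.001,0,-0.077,0,0.001,0,-0.077,0,0.001,0,-0.077,0,0.001,0,-0.077,0]' 0; python3 -m creep '[0,0,-0.003,0,0,0,-0.005,0,0,0,-0.007,0,0,0,-0.009,0,0,0,-0.011,0,0,0,-0.013,0,0,0,-0.015,0,0,0,-0.017,0,0,0,-0.019,0,0,0,-0.021,0]'; python3 -m creep '[0,0,0,0,0,0,0,0,0,0,0,0]'
```

```text
t: 21.65
ee_pos: [511.6, -111.2, 74.4]
orientation: [3.141, 0.004, 0.003]
ft_force: [-0.3, 1.1, 0.2]
width: 0.7
grasp_force: 0.0
t: 22.48
ee_pos: [510.6, -111.0, 52.5]
orientation: [3.141, 0.005, 0.0]
ft_force: [-0.6, -1.0, -0.0]
width: 0.6
grasp_force: 0.2
t: 22.73
ee_pos: [510.5, -110.9, 52.0]
orientation: [-3.141, -0.004, 0.0]
ft_force: [0.5, 0.2, -0.2]
width: 0.2
grasp_force: 0.0
```

```bash
python3 -m creep '[0,0,-0.001,0,0,0,-0.002,0,0,0,-0.003,0,0,0,-0.004,0,0,0,-0.005,0,0,0,-0.005,0,0,0,-0.005,0]'
```

```text
t: 23.32
ee_pos: [510.9, -111.2, 49.6]
orientation: [3.141, 0.005, 0.001]
ft_force: [-8.3, 0.9, 31.4]
width: 0.3
grasp_force: 15.9
```

```bash
python3 -m creep '[0,0,0.03,0,0,0,0.05,0,0,0.04,0.05,0,0,0.08,0.05,0,0,0.085,0.05,0,0,0.085,0.027,0,0,0.085,0.025,0,0,0.085,0.025,0,0,0.085,0.025,0]'; python3 -m creep '[0,0,-0.003,0,0,0,-0.005,0,0,0,-0.007,0,0,0,-0.009,0,0,0,-0.011,0,0,0,-0.013,0,0,0,-0.015,0,0,0,-0.017,0,0,0,-0.019,0,0,0,-0.021,0]'; python3 -m creep '[0,0,-0.001,0,0,0,-0.002,0,0,0,-0.003,0,0,0,-0.003,0,0,0,-0.003,0,0,0,-0.003,0]'
```

```text
t: 24.07
ee_pos: [510.4, -26.4, 72.1]
orientation: [-3.142, -0.004, 0.002]
ft_force: [-0.4, 0.4, -0.1]
width: 0.7
grasp_force: 0.0
t: 24.9
ee_pos: [510.4, -26.1, 51.1]
orientation: [-3.142, -0.004, 0.0]
ft_force: [0.3, -0.4, -0.7]
width: 0.5
grasp_force: 0.0
t: 25.4
ee_pos: [510.5, -26.1, 49.8]
orientation: [3.141, 0.004, -0.0]
ft_force: [-6.6, -1.0, 26.2]
width: 0.2
grasp_force: 12.8
```

```bash
python3 -m creep '[0,0,0.03,0,0,0,0.05,0,0.0005,0.04,0.05,0,0.0005,0.08,0.05,0,0.0005,0.085,0.05,0,0.0005,0.085,0.027,0,0.0005,0.085,0.025,0,0.0005,0.085,0.025,0,0.0005,0.085,0.025,0]'; python3 -m creep '[0,0,-0.003,0,0,0,-0.005,0,0,0,-0.007,0,0,0,-0.009,0,0,0,-0.011,0,0,0,-0.013,0,0,0,-0.015,0,0,0,-0.017,0,0,0,-0.019,0,0,0,-0.021,0]'; python3 -m creep '[0,0,-0.001,0,0,0,-0.002,0,0,0,-0.003,0,0,0,-0.003,0,0,0,-0.003,0,0,0,-0.003,0]'
```

```text
t: 26.15
ee_pos: [510.7, 58.5, 73.0]
orientation: [3.141, 0.004, -0.002]
ft_force: [-0.7, 0.2, 0.8]
width: 0.7
grasp_force: 0.0
t: 26.98
ee_pos: [511.0, 58.9, 52.2]
orientation: [-3.142, -0.004, 0.0]
ft_force: [-0.2, 0.6, 0.1]
width: 0.0
grasp_force: 0.0
t: 27.48
ee_pos: [510.9, 59.0, 50.0]
orientation: [3.141, 0.005, -0.001]
ft_force: [-4.0, -0.6, 13.7]
width: 0.6
grasp_force: 7.1
```

Contact at z ≈ 50 means the handle is home. I'll back the arm off and check.

```bash
python3 -m creep '[0,0,0.03,0,0,0,0.07,0,0,0,0.11,0,0,0,0.15,0,-0.03,-0.03,0.18,0,-0.05,-0.07,0.2,0,-0.08,-0.11,0.2,0,-0.1,-0.15,0.2,0,-0.1,-0.19,0.2,0,-0.1,-0.23,0.2,0]'; python3 -m creep '[0,-0.04,0,0,0,-0.08,0,0,0,-0.12,0,0,0,-0.16,0,0,0,-0.2,0,0,0,-0.2,0,0,0,-0.2,0,0]';python3 - <<'E'
from see import *
q,_=cams.get_image("side"); p,d,k=shot("g1")
a=cv2.resize(q[120:250,200:340],None,fx=2.8,fy=2.8); b=cv2.resize(p[120:275,210:375],None,fx=2.35,fy=2.35)
b=b[:a.shape[0],:]; cv2.imwrite("pics/g.png",np.hstack([a[:len(b)],b])[:,:,::-1])
W=world(d,k)
for n,y in(("s",58),("m",-26.7),("l",-111.3)):
    m=(abs(W[...,1]-y)<5)&(W[...,0]>420)&(W[...,0]<600)&(d>0)&(W[...,2]>30)&(W[...,2]<80)
    w=W[m]; dk=(p.max(2)[m]<55)&(abs(w[:,0]-510)<20)
    print(n,"z butt",np.percentile(w[w[:,0]<470][:,2],80).round(1),"z head",np.percentile(w[(w[:,0]>520)&(w[:,0]<565)][:,2],80).round(1),"band x",w[dk][:,0].mean().round(1),dk.sum(),"x",w[:,0].min().round(),w[:,0].max().round())
E
```

```text
t: 28.32
ee_pos: [410.7, -150.9, 249.4]
orientation: [3.142, 0.006, 0.0]
ft_force: [1.7, 0.7, 0.1]
width: 0.3
grasp_force: 0.0
t: 28.9
ee_pos: [412.1, -351.6, 248.4]
orientation: [-3.141, 0.001, 0.001]
ft_force: [0.5, 0.6, -0.1]
width: 0.6
grasp_force: 0.0
s z butt 50.4 z head 51.0 band x 512.2 25 x 453.0 582.0
m z butt 51.6 z head 52.0 band x 511.5 20 x 440.0 584.0
l z butt 51.9 z head 51.6 band x 510.7 20 x 427.0 585.0
```

View pics/g.png

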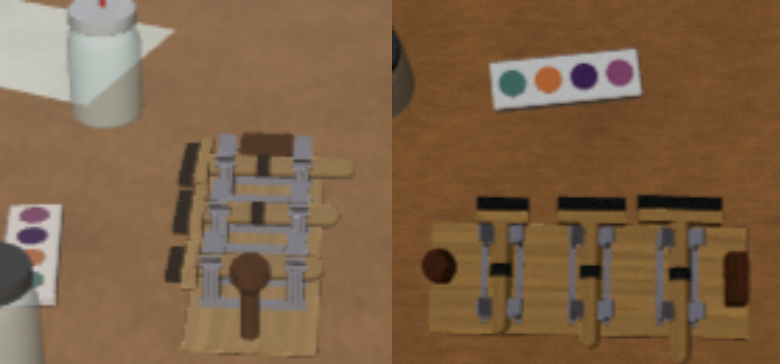

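All three handles are home, level at about 50 mm. The small one is by the knob at left and the large one by the block at right, with blades away from the robot and bands within about 3 mm of midway. The jar and pans in view haven't moved.

```bash
python3 -c "
from workcell import ticket;print(ticket.close_job())"
```

```text
the job is handed in; nothing more can be done
None
```

The job is handed in at about 29 s: all three squeegees are snapped home in size order (small by the knob, large by the block), blades away from the robot and bands within about 3 mm of midway, and the jars and pans were not disturbed.

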